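# Read a cheese wheel's temperature and dock the thermometer barrel

## Robot

A 6-joint arm with a two-finger parallel gripper is mounted at the origin on the work surface. World frame = base frame: x ahead of the robot, y to its left, z up, the work surface at z = 0. Lengths are in m, angles in rad, forces in N, time in s.
With the tool pointing down it reaches from about 0.425 to 0.925 m from the base axis. Payload 12.5 kg.
Tool frame: the origin (TCP) lies midway between the tips of the shut fingers; the grasp point (between the pads) lies 19 mm behind it; z points along the fingers, x is the direction in which the jaws open and shut, and the axes are right-handed (so a half turn about z gives the same grasp; the last joint's range is limited). The gripper opens to 85 mm and grips with 20 to 120 N. Pads are 22 mm wide; open, the fingers measure 114 mm over their backs; the gripper's body (76 mm by 85 mm) begins 54 mm behind the grasp point. The pads swing forward as they close: fully open they stand 13 mm farther back than shut.
Start: joints at [1.086, 0.491, 1.559, -0, 1.092, -0.106], TCP at [0.231, 0.581, 0.198] pointing down, gripper open.
Joint ranges: [-3.1, 3.1], [-0.84, 2.19], [0.05, 2.79], [-1.13, 4.28], [0.06, 2.93], [-2.69, 2.69]. Speed limits (rad/s): [2.22, 2.22, 2.79, 3.14, 3.14, 3.14].

## Interface

Orientations are given as a 3x3 rotation matrix whose columns are the frame's x, y, z axes.
In Python, from bench import get_state, vision, bot, spotter gives the robot as it stands.
- The arm moves only by the shell command python3 -m handwheel 'ROWS' [FORCE]. ROWS is JSON, a list that holds one entry, the list of rows, each a list of 7 numbers: the shift along the tool's x, y, z in m, then the turn, a rotation vector about the tool's x, y, z in rad, then the finger opening in m, from 0 to 0.0854. In form: [[[x, y, z, wx, wy, wz, hand], ...]]. A call has 1 to 10 rows; each row shifts and turns the pose as measured when the row begins, along the tool's axes as they then stand; what a row does not reach is not made up. A row lasts 1/8 s, in which the tool goes at most 62.5 mm and 10.7 degrees, less where a joint would pass 70% of its speed; a pose out of reach is approached as far as the arm can. A call is refused whole if a number of a shift passes 0.0625 or a number of a turn 0.188, either way. A call with a gripper value outside its range is refused whole. The fingers move at their own pace and stop on an object; FORCE is the grip in N (left out, the last holds). Time passes only in rows, so rows that do not move let the fingers close. It gives the time, the measured TCP pose, the force and the opening at its end, in the units of the state.
- get_state(): the state, without advancing time (a new reading comes with each control period).
- vision.grab_frame(name): name is "side" or "top" or "wrist"; returns a dict with "color" (400x640x3 uint8, red, green, blue), "vertical_fov" (degrees; the focal length in pixels is half the picture's height over the tangent of half this angle, whatever the lens; pixels are square), "cx", "cy" (the principal point, pixels), "k1" (the pictures are not rectified: a ray, as slopes to the right and down, at radius r is drawn at 1 + k1 r^2 times it, then the intrinsics apply), "rvec" (rotation vector, rad) and "tvec" (3), from world to camera coordinates, as OpenCV has them. Camera axes: x right, y down, z forward; pixel columns grow to the right and rows downward; lengths in m; the calibration is good to about 2 mm. A picture is of the moment at which its call begins. There is no depth.
- bot.finish_job(): hands the job in, once; it reports no verdict.
Trained networks look in a picture, given as the dict that the camera call returned (one of the last four; its "shot" number tells which), for a name from the list of things; names that differ only in an ending like _2 or _b are one class to them, and where a whole thing is asked for, a point or a joint stands for the part that bears it (a point fixed in the world has none). Each returns a list of dicts, best first, with "confidence" (0 to 1); they miss things now and then, are a little off and sometimes report something else, mostly with a low value. They report only what shows in the picture. A call takes as long as a camera call. They do not tell look-alikes from the thing itself.
- spotter.search_frame(picture, query): "point" ([x, y, z] in m, in world coordinates, good to about 4 mm: the middle of the surface that is visible of it).
- spotter.regions_of(picture, query): "pixels" (400x640 bool, what is visible of it).
- spotter.place_of(picture, query): "point" ([x, y, z] in m, in world coordinates, good to about 4 mm: a listed point, or the origin of a listed thing).
The state is a dict: "t": time; "q": joint angles; "qd": joint speeds; "joint_efforts": joint torques, N m; "eef_pos": TCP position; "ee_rot": TCP orientation; "ft_force": force on the tool from outside, world axes, zero at the start; "moment": the same for the moment, N m; "grip_width": finger opening in m.
Only numpy, scipy, OpenCV 4.12 (cv2) and the standard library are available. Lean on these libraries where they do the work, as an engineer would, in place of code of your own. Each camera call takes 0.05 s, during which the arm holds its last target. There are 200 camera calls.

## Task

Pick the steel infrared thermometer barrel off its wooden rest and take the temperature of the cheese wheel that carries the round paper tag: point the barrel's narrow nose level and squarely at the middle of the tag from about 8 cm away and hold it steady there for two seconds, without touching the cheese. Then lay the barrel lengthways and centred in the V-shaped cradle of the readout dock and gently press it down so that it bears on both flanks of the V at once, until the sprung cradle has sunk about 8 mm. Finish while holding it there, still pressed down (do not let go), and leave the wheels, the brush and the tin where they are.

Things in the scene. Friction and masses are not known exactly. Their poses are not given: they have to be found in the camera images.
- barrel: Infrared thermometer: steel cylinder 36 mm diameter, 160 mm long, 0.3 kg, with a narrower black nose (24 mm diameter, 20 mm long) at one end, a thin black band at the other. Origin on its axis, mid-length of the steel; x along the axis out of the nose (nose face 100 mm from origin); roll about x is arbitrary. Starts level on the rest, axis 33 mm above the table, nose roughly to +y.
- rest: Fixed wooden rest under the barrel at the start: base 176 x 64 x 8 mm (x, y, z), with rails 12 mm high and 30 mm long at both ends, 60 mm either side of the middle; the middle 90 mm is free for fingers straddling the barrel, down to 8 mm above the table. Origin at the centre of its underside; x along the barrel.
- tagged_cheese: Wheel of cheese, 140 mm diameter, 80 mm high, 1.2 kg, loose on a board whose top is 18 mm above the table; the only wheel with a round tag on its side. It stands in either of two places on the board. Origin at the centre of its underside, z up; its -x side carries the tag.
- tag (a point): Centre of the face of the round white paper tag (40 mm diameter) on the side of the tagged wheel, 40 mm above the wheel's underside (58 mm above the table). Axes as those of the wheel: x points level into the cheese, so a barrel aimed squarely has its x parallel to this x.
- plain_cheese: The other wheel, same size, without a tag, on the same board. Bystander: leave alone. Origin at the centre of its underside.
- dock: Readout dock, fixed to the table: aluminium base plate 190 x 84 x 10 mm (x, y, z) with a low grey block (top 20 mm up) on its -x end, and above it the sprung cradle with the V. Origin at the centre of the underside; x along the V groove (roughly world y), z up.
- cradle (a joint): How far the dock's cradle is pressed straight down, in m: 0 up, 0.012 at its stop. Preloaded spring: the barrel's weight alone does not sink it; the hand must add about 2 to 3 N to start it, then 1 N per mm (some 10 N for 8 mm).
- seat (a point): Where the barrel's origin belongs: axis of a seated barrel, mid-cradle, 60 mm above the table with the cradle up; sinks with it. x along the groove (barrel either way round), z up. 90 degree V of two steel saddles, 28 mm long, 60 mm either side along x, upper edges about 2 mm below this point; 92 mm between them free for fingers, down to a plate (44 mm wide) 30 mm below this point.
- flank_left: The steel flanks of both saddles on the +y side of the dock (left contact line); carried by the cradle. Origin at the centre of the underside of the cradle's plate, 38 mm below point seat.
- flank_right: The steel flanks of both saddles on the -y side of the dock (right contact line). Origin and axes as flank_left. A barrel held 1 mm or more off-centre rides on one flank only and is pushed sideways, away from that flank (some 4 to 5 N at 8 mm); evenly seated, the side push vanishes.
- brush: Hand brush lying on the table beyond the work, about 20 cm long. Bystander.
- tin: Flat round aluminium tin, 70 mm diameter, 25 mm high, lying on the table beyond the work. Bystander. Origin at the centre of its underside.
There are look-alikes about, which are no part of the job. There is more than one size of the barrel; the one meant has the size given above. Of the things that look like the dock, take the one that is farthest to the robot's left at the start.

How it is judged:
By the outcome, as a careful person would: the job done as asked, in the order asked, and still so for the second after the job is handed in, while the arm keeps its last pose, push and grip.
It also fails if it takes over 48 s, if anything falls off the work surface, if the arm or the gripper's body presses on something with over 40 N, if the wrist force passes 120 N, or if a joint passes its speed limit or range.

## Working session

There is one attempt and no reset: what is moved stays moved. The work goes in short steps, Python scripts to look and compute and a shell command to move; the robot and the scene stay as the last step left them, time stands still between calls to the robot, and variables do not carry over. Pictures are saved under pics/ and viewed, about 8 in all and at most 12, crops included, and the job is handed in when it is done.

```bash
mkdir -p pics; cat > h.py <<'E'
import numpy as np, cv2
from bench import get_state, vision, bot, spotter
def cam(p):
    H,W=p["color"].shape[:2]; f=H/2/np.tan(np.radians(p["vertical_fov"])/2)
    R=cv2.Rodrigues(np.array(p["rvec"],float))[0]; t=np.array(p["tvec"],float).ravel()
    return f,R,t
def proj(p,X):
    f,R,t=cam(p); c=R@np.array(X,float)+t; s=c[:2]/c[2]; s=s*(1+p["k1"]*(s@s))
    return s*f+[p["cx"],p["cy"]]
def onz(p,uv,z):
    "pixel -> world point at height z"
    f,R,t=cam(p); d=(np.array(uv,float)-[p["cx"],p["cy"]])/f; s=d.copy()
    for _ in range(20): s=d/(1+p["k1"]*(s@s))
    r=R.T@np.array([s[0],s[1],1]); o=-R.T@t
    return o+r*(z-o[2])/r[2]
def save(p,n,crop=None,k=1):
    im=p["color"][:,:,::-1]
    if crop: a,b,c,d=crop; im=im[b:d,a:c]
    cv2.imwrite("pics/"+n,cv2.resize(im,None,fx=k,fy=k,interpolation=cv2.INTER_CUBIC))
E
python3 - <<'E'
from h import *
np.set_printoptions(precision=4,suppress=True)
s=get_state(); print({k:np.round(v,3).tolist() for k,v in s.items()})
for n in("top","side"):
    p=vision.grab_frame(n); save(p,n+"0.png")
    print(n,p["vertical_fov"],-cam(p)[1].T@cam(p)[2])
    for q in("barrel","rest","tag","tagged_cheese","plain_cheese","dock","seat","brush","tin"):
        for r in spotter.place_of(p,q): print(q,np.round(r["point"],3),round(r["confidence"],2),proj(p,r["point"]).round())
E
```

```text
{'t': 0.0, 'q': [1.086, 0.492, 1.559, -0.0, 1.092, -0.106], 'qd': [0.001, -0.001, -0.001, 0.003, 0.0, 0.001], 'joint_efforts': [-0.001, -61.844, -26.158, -0.0, 0.004, -0.0], 'eef_pos': [0.231, 0.58, 0.197], 'ee_rot': [[0.37, 0.929, -0.001], [0.929, -0.37, -0.001], [-0.001, -0.0, -1.0]], 'ft_force': [-0.63, 0.68, 0.582], 'moment': [-0.017, 0.022, -0.026], 'grip_width': 0.085}
top 44.07274566844933 [ 0.2746 -0.061   1.5036]
barrel [ 0.518 -0.053  0.033] 0.76 [319. 209.]
barrel [ 0.358 -0.076  0.014] 0.63 [328. 262.]
rest [ 0.52  -0.052 -0.004] 0.6 [319. 210.]
tag [0.49  0.239 0.058] 0.69 [220. 219.]
tagged_cheese [0.488 0.309 0.019] 0.95 [200. 222.]
plain_cheese [0.663 0.309 0.018] 0.77 [201. 166.]
dock [ 0.351 -0.469 -0.001] 0.84 [459. 262.]
dock [ 0.535 -0.308 -0.001] 0.6 [402. 203.]
seat [ 0.346 -0.468  0.058] 0.62 [464. 262.]
seat [ 0.538 -0.303  0.062] 0.59 [403. 198.]
brush [ 0.706 -0.146  0.001] 0.79 [348. 150.]
tin [ 0.521 -0.053 -0.005] 0.66 [319. 210.]
tin [ 0.715  0.027 -0.001] 0.6 [293. 149.]
side 42.16272401293832 [-0.3336 -0.9472  0.7968]
barrel [ 0.518 -0.052  0.031] 0.84 [311. 214.]
barrel [ 0.363 -0.077  0.013] 0.83 [275. 244.]
rest [ 0.524 -0.052 -0.001] 0.9 [313. 223.]
rest [ 0.708 -0.151 -0.001] 0.73 [381. 213.]
rest [0.492 0.24  0.06 ] 0.71 [241. 172.]
tagged_cheese [0.491 0.308 0.02 ] 0.6 [229. 176.]
plain_cheese [0.661 0.31  0.016] 0.97 [269. 161.]
dock [ 0.54  -0.305 -0.003] 0.86 [385. 260.]
dock [ 0.348 -0.465  0.001] 0.86 [385. 328.]
dock [ 0.708 -0.151  0.002] 0.65 [382. 212.]
seat [ 0.542 -0.308  0.061] 0.83 [389. 240.]
seat [ 0.346 -0.467  0.06 ] 0.62 [388. 308.]
brush [ 0.702 -0.153 -0.   ] 0.88 [381. 214.]
brush [0.661 0.31  0.019] 0.17 [269. 161.]
tin [ 0.711  0.029 -0.003] 0.61 [338. 191.]
```

```bash
python3 - <<'E'
from h import *
p=vision.grab_frame("top"); save(p,"a.png",(130,110,510,310),2.1)
p=vision.grab_frame("side"); save(p,"b.png",(160,110,510,370),2.2)
E
```

```text
(no output)
```

View pics/a.png

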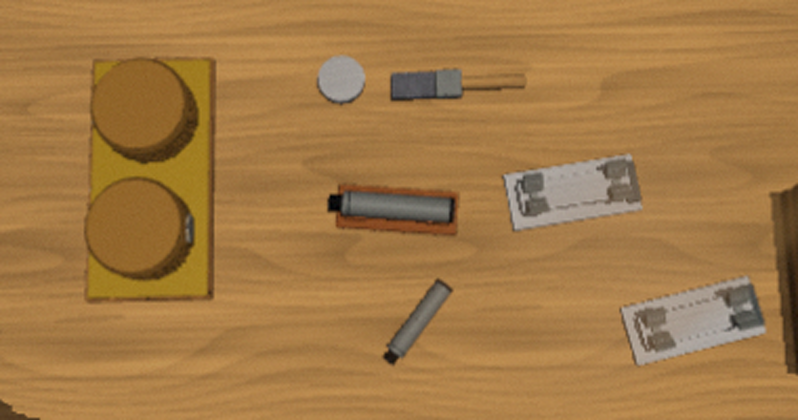

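View pics/b.png

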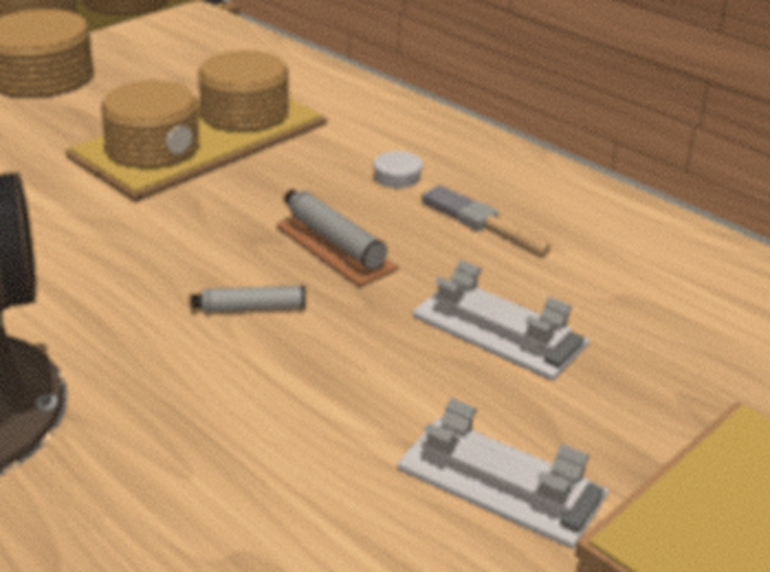

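```bash
cat > m.py <<'E'
from h import *
def rect(p,name,z,near):
    for r in spotter.regions_of(p,name):
        m=np.array(r["pixels"],np.uint8); 
        if m.sum()<20: continue
        ys,xs=np.nonzero(m)
        P=np.array([onz(p,(x,y),z)[:2] for x,y in zip(xs,ys)])
        if np.hypot(*(P.mean(0)-near))>0.06: continue
        (c,wh,a)=cv2.minAreaRect((P*1000).astype(np.float32))
        C=np.cov(P.T); w,v=np.linalg.eigh(C); d=v[:,1]*np.sign(v[1,1])
        print(name,round(r["confidence"],2),"n",m.sum(),"rect",np.round(c,1),np.round(wh,1),round(a,1),"mean",P.mean(0).round(4),"pca deg from +y toward -x:",np.degrees(np.arctan2(-d[0],d[1])).round(2))
E
python3 - <<'E'
from m import *
for n in("top","side"):
  for k in range(2):
    p=vision.grab_frame(n); print(n)
    rect(p,"barrel",0.033 if n=="side" else .036,(.518,-.053)); rect(p,"rest",.008,(.518,-.053)); rect(p,"dock",.015,(.54,-.306))
    for q in("barrel","tag","tagged_cheese","seat","dock"):
      for r in spotter.place_of(p,q):
        x=np.array(r["point"])
        if x[1]>-.4 and x[0]>.4 and not x[0]>.6: print(q,x.round(4),round(r["confidence"],2))
E
```

```text
top
barrel 0.58 n 668 rect [521.1 -44.9] [178.7  35.9] 85.1 mean [ 0.5207 -0.0473] pca deg from +y toward -x: -4.92
rest 0.56 n 332 rect [519.5 -51.1] [168.8  62.5] 87.1 mean [ 0.5015 -0.0454] pca deg from +y toward -x: -4.46
dock 0.64 n 1762 rect [ 540.2 -306.7] [ 93.1 192.3] 6.8 mean [ 0.5392 -0.3075] pca deg from +y toward -x: 9.35
barrel [ 0.5159 -0.0535  0.0329] 0.94
barrel [ 0.5175 -0.0528 -0.0006] 0.65
tag [0.4872 0.2384 0.0609] 0.94
tagged_cheese [0.4905 0.3065 0.0164] 0.92
seat [ 0.5399 -0.307   0.0627] 0.68
seat [ 0.518  -0.0545  0.0325] 0.44
dock [ 5.341e-01 -3.055e-01 -2.000e-04] 0.91
top
barrel 0.75 n 690 rect [521.2 -44.9] [179.1  36.6] 85.0 mean [ 0.5209 -0.0473] pca deg from +y toward -x: -4.91
rest 0.56 n 451 rect [521.2 -53.6] [172.3  66.2] 84.5 mean [ 0.511  -0.0554] pca deg from +y toward -x: -3.29
dock 0.55 n 1717 rect [ 540.1 -307.7] [ 87.8 191.1] 8.2 mean [ 0.5386 -0.3075] pca deg from +y toward -x: 7.53
barrel [ 0.5181 -0.0514  0.032 ] 0.88
tag [0.4886 0.237  0.0577] 0.59
tagged_cheese [0.4883 0.3078 0.0197] 0.88
seat [ 0.5358 -0.3027  0.0612] 0.68
dock [ 0.53
[... 299 characters left out ...]
0.236  0.0589] 0.79
tagged_cheese [0.495  0.3091 0.0181] 0.91
seat [ 0.5417 -0.3093  0.0624] 0.91
dock [ 0.5347 -0.3043 -0.001 ] 0.91
dock [ 0.5231 -0.0513 -0.0007] 0.27
side
barrel 0.97 n 583 rect [522.5 -44.9] [206.5  47.8] 83.9 mean [ 0.5209 -0.0516] pca deg from +y toward -x: -7.69
rest 0.82 n 530 rect [513.5 -53.4] [184.6  69.2] 86.9 mean [ 0.503  -0.0659] pca deg from +y toward -x: -0.89
dock 0.68 n 2054 rect [ 549.  -306.6] [140.8 208.5] 7.7 mean [ 0.538  -0.3149] pca deg from +y toward -x: 0.32
barrel [ 0.5191 -0.0524  0.0338] 0.81
tag [0.4903 0.2398 0.0588] 0.72
tagged_cheese [0.4921 0.3068 0.0147] 0.95
seat [ 0.5422 -0.3087  0.0593] 0.97
dock [ 5.400e-01 -3.061e-01 -1.000e-04] 0.93
```

```bash
cat > plan.py <<'E'
"plan.py x y z axisdeg hand n : rows to TCP target, tool down, tool x at axisdeg from world x"
import sys
from h import *
from scipy.spatial.transform import Rotation as Ro
a=[float(v) for v in sys.argv[1:7]]; s=get_state()
c,q=np.cos(np.radians(a[3])),np.sin(np.radians(a[3]))
Rt=np.array([[c,q,0],[q,-c,0],[0,0,-1.]]); R=np.array(s["ee_rot"]); x=np.array(s["eef_pos"])
n=int(a[5]); w=Ro.from_matrix(R.T@Rt).as_rotvec()/n; d=(np.array(a[:3])-x)/n
rows=[]
for i in range(n):
    rows.append([*np.round(R.T@d,4).tolist(),*np.round(w,3).tolist(),a[4]]); R=R@Ro.from_rotvec(w).as_matrix()
print("t",s["t"],"pos",x.round(4),"ang",np.degrees(np.arctan2(s["ee_rot"][1][0],s["ee_rot"][0][0])).round(2),"F",np.round(s["ft_force"],1),"w",round(s["grip_width"],4))
print(str(rows).replace(" ",""))
E
python3 plan.py 0.519 -0.0525 0.16 -4.9 0.085 14
```

```text
t 2.9 pos [0.2311 0.5807 0.1975] ang 68.3 F [-0.4 -0.9 -0.4] w 0.0856
[[-0.0344,0.0358,0.0027,-0.0,-0.0,0.091,0.085],[-0.031,0.0388,0.0027,-0.0,-0.0,0.091,0.085],[-0.0273,0.0415,0.0027,-0.0,-0.0,0.091,0.085],[-0.0235,0.0438,0.0027,-0.0,-0.0,0.091,0.085],[-0.0194,0.0458,0.0027,-0.0,-0.0,0.091,0.085],[-0.0151,0.0473,0.0027,-0.0,-0.0,0.091,0.085],[-0.0107,0.0485,0.0027,-0.0,-0.0,0.091,0.085],[-0.0063,0.0493,0.0027,-0.0,-0.0,0.091,0.085],[-0.0018,0.0497,0.0027,-0.0,-0.0,0.091,0.085],[0.0028,0.0496,0.0027,-0.0,-0.0,0.091,0.085],[0.0073,0.0491,0.0027,-0.0,-0.0,0.091,0.085],[0.0117,0.0483,0.0027,-0.0,-0.0,0.091,0.085],[0.0161,0.047,0.0027,-0.0,-0.0,0.091,0.085],[0.0203,0.0453,0.0027,-0.0,-0.0,0.091,0.085]]
```

```bash
python3 -m handwheel '[[[-0.034,0.036,0.002,0,0,0.091,0.085],[-0.031,0.039,0.002,0,0,0.091,0.085],[-0.027,0.042,0.002,0,0,0.091,0.085],[-0.024,0.044,0.002,0,0,0.091,0.085],[-0.019,0.046,0.002,0,0,0.091,0.085],[-0.015,0.047,0.002,0,0,0.091,0.085],[-0.011,0.049,0.002,0,0,0.091,0.085],[-0.006,0.049,0.002,0,0,0.091,0.085],[-0.002,0.05,0.002,0,0,0.091,0.085],[0.003,0.05,0.002,0,0,0.091,0.085]]]' 80; python3 plan.py 0.519 -0.0525 0.15 -4.9 0.085 6
```

```text
t: 4.15
eef_pos: [0.4391, 0.1147, 0.1776]
ee_rot: [[0.967, 0.255, 0.005], [0.255, -0.967, 0.003], [0.005, -0.001, -1.0]]
ft_force: [0.0, 0.4, 0.3]
grip_width: 0.0849
t 4.15 pos [0.4391 0.1147 0.1776] ang 14.8 F [0.  0.4 0.3] w 0.0849
[[0.0057,0.0304,0.0046,-0.0,-0.001,0.057,0.085],[0.0075,0.03,0.0046,-0.0,-0.001,0.057,0.085],[0.0092,0.0295,0.0046,-0.0,-0.001,0.057,0.085],[0.0109,0.0289,0.0046,-0.0,-0.001,0.057,0.085],[0.0125,0.0282,0.0046,-0.0,-0.001,0.057,0.085],[0.0141,0.0275,0.0046,-0.0,-0.001,0.057,0.085]]
```

```bash
python3 -m handwheel '[[[0.006,0.03,0.0046,0,-0.001,0.057,0.085],[0.0075,0.03,0.0046,0,-0.001,0.057,0.085],[0.009,0.0295,0.0046,0,-0.001,0.057,0.085],[0.011,0.029,0.0046,0,-0.001,0.057,0.085],[0.0125,0.028,0.0046,0,-0.001,0.057,0.085],[0.014,0.0275,0.0046,0,-0.001,0.057,0.085],[0,0,0,0,0,0,0.085]]]'; python3 - <<'E'
from m import *
p=vision.grab_frame("wrist"); save(p,"w1.png"); print(cam(p)[0],-cam(p)[1].T@cam(p)[2])
rect(p,"barrel",.036,(.518,-.053))
for r in spotter.place_of(p,"barrel"): print(np.round(r["point"],4),r["confidence"])
print(proj(p,(.519,-.0525,.051)))
E
python3 plan.py 0.519 -0.0525 0.05 -4.9 0.085 4
```

```text
t: 5.03
eef_pos: [0.5217, -0.0617, 0.1497]
ee_rot: [[0.995, -0.101, 0.001], [-0.101, -0.995, 0.002], [0.001, -0.002, -1.0]]
ft_force: [-0.3, 0.9, -0.2]
grip_width: 0.0845
314.994816981761 [0.52799224 0.00969765 0.325733  ]
barrel 0.62 n 7518 rect [518.5 -46.3] [188.6  37.2] 84.9 mean [ 0.5193 -0.0412] pca deg from +y toward -x: -5.26
[ 0.3593 -0.081   0.0135] 0.8
[ 0.5184 -0.0555  0.0291] 0.62
[316.16930513 181.72221466]
t 5.175 pos [ 0.5209 -0.0597  0.1501] ang -5.63 F [-1.2  0.7  0.1] w 0.0848
[[-0.0007,-0.0017,0.025,-0.001,-0.0,-0.003,0.085],[-0.0007,-0.0017,0.025,-0.001,-0.0,-0.003,0.085],[-0.0006,-0.0017,0.025,-0.001,-0.0,-0.003,0.085],[-0.0006,-0.0017,0.025,-0.001,-0.0,-0.003,0.085]]
```

View pics/w1.png

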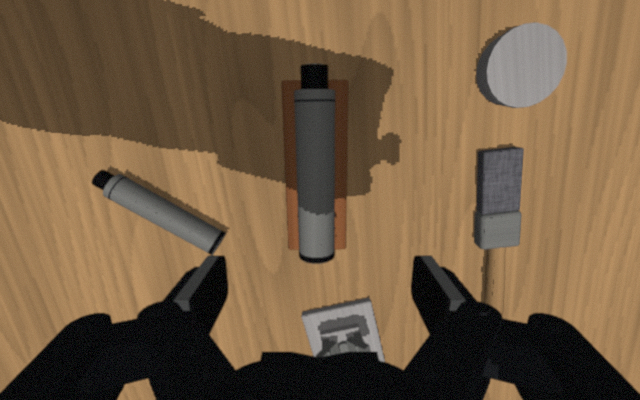

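```bash
python3 - <<'E'
from m import *
p=vision.grab_frame("wrist")
for uv,z in(((314.5,66),.039),((315,88),.045),((317,262),.02),((317,240),.051)): print(uv,onz(p,uv,z).round(4))
for v in(120,180,240): print([onz(p,(u,v),.033).round(4)[0] for u in (295.5,335)])
for uv in((282,80),(347,80),(289,249),(347,249)): print(onz(p,uv,.008 if uv[1]<100 else .014).round(4))
E
```

```text
(314.5, 66) [0.5263 0.0461 0.039 ]
(315, 88) [0.525  0.0283 0.045 ]
(317, 262) [ 0.5091 -0.1456  0.02  ]
(317, 240) [ 0.5132 -0.1068  0.051 ]
[np.float64(0.5047), np.float64(0.5401)]
[np.float64(0.4981), np.float64(0.5355)]
[np.float64(0.4908), np.float64(0.5303)]
[0.4945 0.0406 0.008 ]
[0.5556 0.0346 0.008 ]
[ 0.4802 -0.1303  0.014 ]
[ 0.5426 -0.1364  0.014 ]
```

```bash
python3 -m handwheel '[[[-0.0007,-0.002,0.025,-0.001,0,-0.003,0.085],[-0.0007,-0.002,0.025,-0.001,0,-0.003,0.085],[-0.0007,-0.002,0.025,-0.001,0,-0.003,0.085],[-0.0007,-0.001,0.025,0,0,-0.003,0.085],[0,0,0,0,0,0,0.085]]]';python3 plan.py 0.518 -0.053 0.011 -4.9 0.085 2
```

```text
t: 5.85
eef_pos: [0.5187, -0.0481, 0.0499]
ee_rot: [[0.997, -0.078, 0.005], [-0.078, -0.997, -0.002], [0.005, 0.001, -1.0]]
ft_force: [0.4, 0.3, 0.3]
grip_width: 0.0851
t 5.85 pos [ 0.5187 -0.0481  0.0499] ang -4.47 F [0.4 0.3 0.3] w 0.0851
[[-0.0003,0.0025,0.0195,0.001,-0.002,0.004,0.085],[-0.0002,0.0025,0.0195,0.001,-0.002,0.004,0.085]]
```

```bash
python3 -m handwheel '[[[-0.0003,0.0025,0.0195,0.001,-0.002,0.004,0.085],[-0.0003,0.002,0.0185,0.001,-0.002,0.004,0.085],[0,0,0,0,0,0,0.085]]]';python3 plan.py 0.518 -0.053 0.011 -4.9 0.085 1; python3 -m handwheel '[[[0,0,0,0,0,0,0.03],[0,0,0,0,0,0,0.03],[0,0,0,0,0,0,0.03],[0,0,0,0,0,0,0.03],[0,0,0,0,0,0,0.03]]]' 80; python3 plan.py 0.518 -0.053 0.011 -4.9 0.03 1
```

```text
t: 6.22
eef_pos: [0.5195, -0.0516, 0.0147]
ee_rot: [[0.996, -0.083, 0.005], [-0.083, -0.997, -0.0], [0.005, -0.0, -1.0]]
ft_force: [0.0, -0.6, -0.1]
grip_width: 0.0852
t 6.225 pos [ 0.5195 -0.0516  0.0147] ang -4.79 F [ 0.  -0.6 -0.1] w 0.0852
[[-0.0014,0.0016,0.0037,-0.0,-0.005,0.002,0.085]]
t: 6.85
eef_pos: [0.5209, -0.0513, 0.0181]
ee_rot: [[0.997, -0.082, 0.01], [-0.082, -0.997, -0.001], [0.01, 0.0, -1.0]]
ft_force: [-0.2, -0.1, 0.6]
grip_width: 0.0304
t 6.85 pos [ 0.5209 -0.0513  0.0181] ang -4.73 F [-0.2 -0.1  0.6] w 0.0304
[[-0.0028,0.0019,0.0071,0.0,-0.01,0.003,0.03]]
```

```bash
python3 - <<'E'
from m import *
p=vision.grab_frame("wrist"); save(p,"w2.png")
q=vision.grab_frame("side"); a=q["color"][130:300,230:400]
cv2.imwrite("pics/s2.png",np.hstack([cv2.resize(p["color"][:,160:480,::-1],(400,500)),cv2.resize(a[:,:,::-1],(400,500))]))
print(get_state()["grip_width"])
E
```

```text
0.030150127732995056
```

View pics/s2.png

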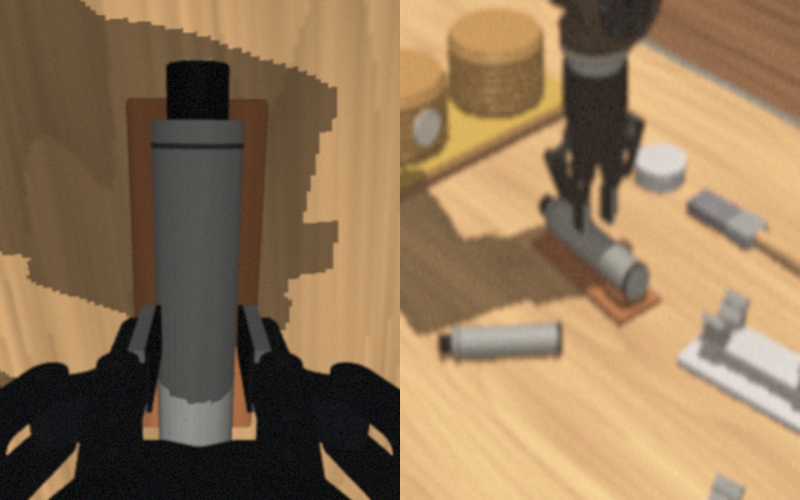

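```bash
python3 -m handwheel '[[[0,0,0,0,0,0,0.085],[0,0,0,0,0,0,0.085],[0,0,0,0,0,0,0.085],[-0.001,0.001,0.003,0,-0.005,0,0.085]]]'; python3 plan.py 0.5185 -0.053 0.009 -4.9 0.085 1
```

```text
t: 7.45
eef_pos: [0.5197, -0.0523, 0.0149]
ee_rot: [[0.997, -0.082, 0.004], [-0.082, -0.997, -0.001], [0.004, 0.0, -1.0]]
ft_force: [-0.8, -0.0, -0.3]
grip_width: 0.0847
t 7.45 pos [ 0.5197 -0.0523  0.0149] ang -4.73 F [-0.8 -0.  -0.3] w 0.0847
[[-0.0012,0.0008,0.0059,0.0,-0.004,0.003,0.085]]
```

```bash
python3 -m handwheel '[[[-0.001,0.001,0.006,0,-0.004,0.002,0.085],[0,0,0.001,0,0,0,0.085]]]'; python3 plan.py 0.5185 -0.053 0.009 -4.9 0.085 1;  python3 -m handwheel '[[[0,0,0,0,0,0,0.0],[0,0,0,0,0,0,0.0],[0,0,0,0,0,0,0.0],[0,0,0,0,0,0,0.0],[0,0,0,0,0,0,0.0]]]' 80; python3 plan.py 0.518 -0.053 0.009 -4.9 0.03 1
```

```text
t: 7.7
eef_pos: [0.5184, -0.0533, 0.0071]
ee_rot: [[0.996, -0.085, -0.001], [-0.085, -0.996, -0.0], [-0.001, 0.0, -1.0]]
ft_force: [0.9, 0.2, -1.1]
grip_width: 0.0849
t 7.7 pos [ 0.5184 -0.0533  0.0071] ang -4.86 F [ 0.9  0.2 -1.1] w 0.0849
[[0.0001,-0.0003,-0.0019,0.0,0.001,0.001,0.085]]
t: 8.32
eef_pos: [0.5192, -0.0534, 0.0075]
ee_rot: [[0.996, -0.085, 0.001], [-0.085, -0.996, -0.001], [0.001, 0.0, -1.0]]
ft_force: [-0.5, -0.3, -0.4]
grip_width: 0.0257
t 8.325 pos [ 0.5192 -0.0534  0.0075] ang -4.86 F [-0.5 -0.3 -0.4] w 0.0257
[[-0.0012,-0.0003,-0.0015,0.0,-0.001,0.001,0.03]]
```

```bash
python3 -m handwheel '[[[0,0,0,0,0,0,0.0],[0,0,0,0,0,0,0.0]]]' 80; python3 -m handwheel '[[[0,0,-0.02,0,0,0,0.0],[0,0,-0.02,0,0,0,0.0],[0,0,-0.02,0,0,0,0.0],[0,0,0,0,0,0,0]]]' 80; python3 - <<'E'
from m import *
p=vision.grab_frame("wrist"); 
q=vision.grab_frame("side"); a=q["color"][120:290,230:400]
cv2.imwrite("pics/s3.png",np.hstack([cv2.resize(p["color"][:,160:480,::-1],(400,500)),cv2.resize(a[:,:,::-1],(400,500))]))
print(get_state()["grip_width"])
E
```

```text
t: 8.57
eef_pos: [0.5191, -0.0534, 0.0074]
ee_rot: [[0.996, -0.085, 0.001], [-0.085, -0.996, -0.001], [0.001, 0.0, -1.0]]
ft_force: [1.6, -0.1, 0.4]
grip_width: 0.0258
t: 9.07
eef_pos: [0.517, -0.053, 0.0671]
ee_rot: [[0.996, -0.085, -0.005], [-0.085, -0.996, 0.001], [-0.005, -0.0, -1.0]]
ft_force: [-0.4, 0.4, -2.5]
grip_width: 0.0258
0.025859386388565553
```

View pics/s3.png

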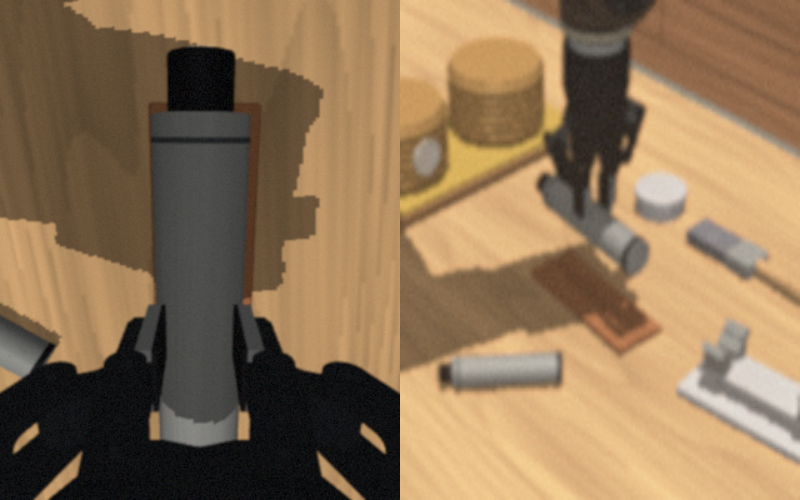

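```bash
python3 - <<'E'
from m import *
D={}
for k in range(5):
  for n in("top","side"):
    p=vision.grab_frame(n)
    for q in("tag","tagged_cheese"):
      for r in spotter.place_of(p,q)[:1]:
        if r["confidence"]>.4 and abs(r["point"][0]-.49)<.03: D.setdefault((n,q),[]).append(r["point"])
    if k<2:
      for r in spotter.regions_of(p,"tagged_cheese")[:1]:
        m=np.array(r["pixels"],np.uint8); ys,xs=np.nonzero(m); print(n,"cheese px",xs.min(),xs.max(),ys.min(),ys.max(),m.sum(),round(r["confidence"],2))
        hsv=cv2.cvtColor(p["color"],cv2.COLOR_RGB2HSV); t=(hsv[...,1]<60)&(cv2.dilate(m,np.ones((7,7)))>0)&(hsv[...,2]>70)
        nn,lab,st,ce=cv2.connectedComponentsWithStats(t.astype(np.uint8)); i=1+st[1:,4].argmax(); print("tag px",ce[i],st[i],onz(p,ce[i],.058).round(4))
  
for k,v in D.items(): print(k,len(v),np.mean(v,0).round(4),np.std(v,0).round(4))
save(p,"c.png",(200,120,300,220),6)
E
python3 plan.py .4895 .06 .033 0 0 1
```

```text
top cheese px 171 222 193 221 892 0.85
tag px [219.83333333 216.16666667] [219 213   3   6  12] [0.4979 0.2412 0.058 ]
side cheese px 206 250 147 186 1531 0.95
tag px [240.88888889 172.94444444] [236 168  11  11  90] [0.4908 0.2386 0.058 ]
top cheese px 170 222 194 223 889 0.59
tag px [219.8 216.2] [219 213   3   6  10] [0.4978 0.2413 0.058 ]
side cheese px 206 250 147 186 1561 0.89
tag px [240.98924731 172.87096774] [236 168  11  11  93] [0.4914 0.2388 0.058 ]
('top', 'tag') 5 [0.4894 0.2387 0.0594] [0.001  0.0015 0.0016]
('top', 'tagged_cheese') 5 [0.4902 0.3096 0.017 ] [0.0011 0.0016 0.0018]
('side', 'tag') 5 [0.4909 0.2395 0.0583] [0.0008 0.0022 0.0015]
('side', 'tagged_cheese') 5 [0.4908 0.3096 0.0156] [0.0008 0.0014 0.0016]
t 10.875 pos [ 0.5168 -0.0529  0.0665] ang -4.86 F [-0.3  0.5 -3.9] w 0.0255
[[-0.0366,-0.1102,0.0338,-0.001,0.006,-0.085,0.0]]
```

View pics/c.png

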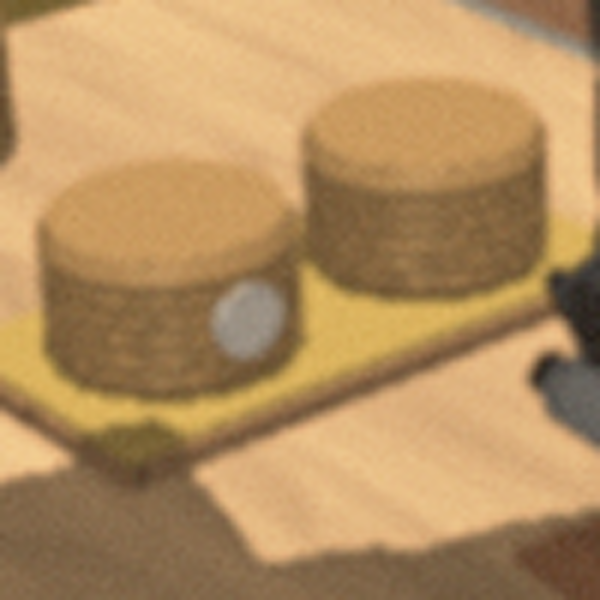

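```bash
python3 -m handwheel '[[[-0.005,-0.018,0.001,0,0.001,-0.014,0],[-0.005,-0.019,0.002,0,0.001,-0.014,0],[-0.005,-0.019,0.007,0,0.001,-0.014,0],[-0.005,-0.019,0.008,0,0.001,-0.014,0],[-0.005,-0.019,0.008,0,0.001,-0.014,0],[-0.004,-0.018,0.008,0,0.001,-0.014,0],[0,0,0,0,0,0,0]]]';python3 plan.py .4902 .059 .0325 0 0 1
python3 - <<'E'
from m import *
D={}
for k in range(3):
  for n in("top","side"):
    p=vision.grab_frame(n)
    for r in spotter.place_of(p,"barrel"):
        if abs(r["point"][1]-.06)<.04: D.setdefault(n,[]).append(r["point"])
    if k==0 and n=="top": rect(p,"barrel",.06,(.49,.06))
for k,v in D.items(): print(k,len(v),np.mean(v,0).round(4),np.std(v,0).round(4))
save(p,"d.png",(200,120,400,270),4)
s=get_state(); print(np.round(s["eef_pos"],4),np.round(s["ee_rot"],3).tolist())
E
```

```text
t: 11.75
eef_pos: [0.4897, 0.0705, 0.0314]
ee_rot: [[1.0, 0.009, -0.0], [0.009, -1.0, 0.001], [-0.0, -0.001, -1.0]]
ft_force: [1.1, -1.1, -3.4]
grip_width: 0.0259
t 11.75 pos [0.4897 0.0705 0.0314] ang 0.5 F [ 1.1 -1.1 -3.4] w 0.0259
[[0.0004,0.0115,-0.0011,-0.001,0.0,0.009,0.0]]
barrel 0.46 n 118 rect [490.9   4. ] [29.6 32.8] 88.6 mean [0.4904 0.0038] pca deg from +y toward -x: 75.51
side 3 [0.4918 0.0692 0.0567] [0.001  0.0004 0.0016]
[0.4909 0.0685 0.0319] [[1.0, 0.005, 0.001], [0.005, -1.0, 0.001], [0.001, -0.001, -1.0]]
```

View pics/d.png

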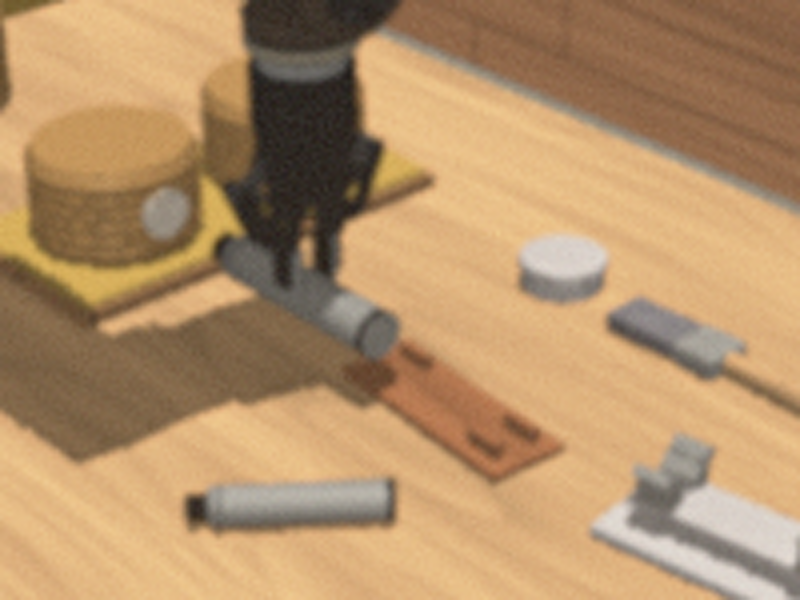

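```bash
python3 -m handwheel '[[[0,0.009,-0.0007,-0.001,0,0.004,0],[0,0,0,0,0,0,0]]]';python3 plan.py .4902 .059 .0325 0 0 1
python3 - <<'E'
from m import *
p=vision.grab_frame("side"); e=np.array(get_state()["eef_pos"])
A=e+[0,0,.0253]
for pit in(-3,0,3):
  c,s=np.cos(np.radians(pit)),np.sin(np.radians(pit))
  print(pit,[proj(p,A+np.array([0,c,s])*t).round(1).tolist() for t in(-.08,.09)])
save(p,"e.png",(245,160,325,220),10)
# overlay corners for viewing
im=cv2.imread("pics/e.png")
for dx,dz in((.018,0),(-.018,0),(0,.018),(0,-.018)):
  a,b=[((proj(p,A+[dx,t,dz])-[245,160]+.5)*10).astype(int).tolist() for t in(-.08,.08)]
  cv2.line(im,a,b,(0,0,255),1)
for t,r in((-.08,.018),(.1,.012)):
  pts=[((proj(p,A+[r*np.cos(u),t,r*np.sin(u)])-[245,160]+.5)*10).astype(int) for u in np.linspace(0,6.28,30)]
  cv2.polylines(im,[np.array(pts)],True,(0,255,0),1)
cv2.imwrite("pics/e.png",im)
E
```

```text
t: 12.65
eef_pos: [0.4909, 0.0587, 0.0326]
ee_rot: [[1.0, 0.001, 0.001], [0.001, -1.0, -0.0], [0.001, 0.0, -1.0]]
ft_force: [-0.5, -0.6, -3.4]
grip_width: 0.0256
t 12.65 pos [0.4909 0.0587 0.0326] ang 0.06 F [-0.5 -0.6 -3.4] w 0.0256
[[-0.0007,-0.0003,0.0001,0.0,-0.001,0.001,0.0]]
-3 [[296.8, 203.3], [258.9, 184.5]]
0 [[296.8, 204.6], [258.8, 183.1]]
3 [[296.8, 205.9], [258.8, 181.8]]
```

View pics/e.png

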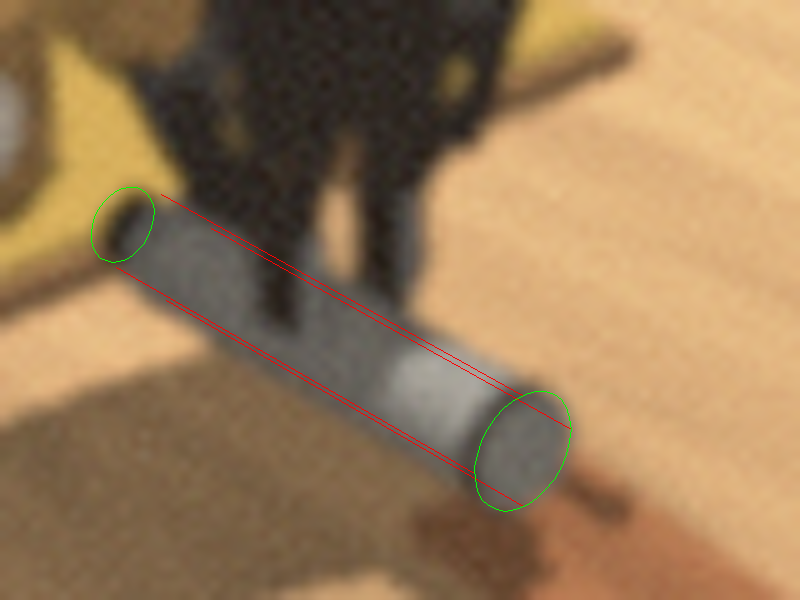

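```bash
python3 - <<'E'
from m import *
for i in range(48):
    p=vision.grab_frame("side")
    if i%12==0: s=get_state(); print(s["t"],np.round(s["eef_pos"],4),np.abs(s["qd"]).max().round(4))
s=get_state(); print(s["t"],np.round(s["eef_pos"],4))
E
python3 plan.py .538 -.306 .085 8 0 10
```

```text
12.75 [0.4909 0.0592 0.0326] 0.0056
13.35 [0.4909 0.0594 0.0326] 0.0013
13.95 [0.4908 0.0594 0.0325] 0.0011
14.55 [0.4909 0.0594 0.0325] 0.0009
15.1 [0.4909 0.0594 0.0325]
t 15.1 pos [0.4909 0.0594 0.0325] ang 0.11 F [-0.7 -0.  -2.6] w 0.0258
[[0.0046,0.0365,-0.0052,0.0,-0.0,-0.014,0.0],[0.0041,0.0366,-0.0052,0.0,-0.0,-0.014,0.0],[0.0036,0.0367,-0.0052,0.0,-0.0,-0.014,0.0],[0.0031,0.0367,-0.0052,0.0,-0.0,-0.014,0.0],[0.0026,0.0367,-0.0052,0.0,-0.0,-0.014,0.0],[0.0021,0.0368,-0.0052,0.0,-0.0,-0.014,0.0],[0.0016,0.0368,-0.0052,0.0,-0.0,-0.014,0.0],[0.0011,0.0368,-0.0052,0.0,-0.0,-0.014,0.0],[0.0006,0.0368,-0.0052,0.0,-0.0,-0.014,0.0],[0.0001,0.0368,-0.0052,0.0,-0.0,-0.014,0.0]]
```

```bash
python3 -m handwheel '[[[0,0.02,-0.025,0,0,-0.014,0],[-0.006,0.045,-0.025,0,0,-0.014,0],[-0.006,0.045,-0.025,0,0,-0.014,0],[-0.008,0.045,-0.012,0,0,-0.014,0],[-0.008,0.045,0,0,0,-0.014,0],[-0.01,0.045,0,0,0,-0.014,0],[-0.01,0.045,0,0,0,-0.014,0],[-0.01,0.045,0,0,0,-0.014,0],[-0.012,0.045,0,0,0,-0.014,0],[-0.012,0.035,0,0,0,-0.014,0]]]';python3 -m handwheel '[[[0,0,0,0,0,0,0]]]'
python3 - <<'E'
from m import *
p=vision.grab_frame("wrist"); save(p,"f.png")
rect(p,"dock",.01,(.54,-.306))
for q in("dock","seat"):
  for r in spotter.place_of(p,q): print(q,np.round(r["point"],4),round(r["confidence"],2))
import pickle; pickle.dump({k:p[k] for k in p},open("f.pkl","wb"))
E
```

```text
t: 16.35
eef_pos: [0.4367, -0.3725, 0.1229]
ee_rot: [[0.989, 0.151, 0.002], [0.151, -0.989, -0.001], [0.002, 0.002, -1.0]]
ft_force: [-0.1, 0.8, -3.5]
grip_width: 0.0259
t: 16.48
eef_pos: [0.4359, -0.3746, 0.1225]
ee_rot: [[0.989, 0.148, 0.002], [0.148, -0.989, -0.002], [0.002, 0.002, -1.0]]
ft_force: [0.6, 0.9, -3.2]
grip_width: 0.0255
dock 0.87 n 21566 rect [ 541.9 -309. ] [ 96.3 190.7] 8.2 mean [ 0.537  -0.2997] pca deg from +y toward -x: 8.31
dock [ 3.528e-01 -4.700e-01 -4.000e-04] 0.89
dock [ 5.385e-01 -3.056e-01  5.000e-04] 0.63
seat [ 0.3473 -0.4702  0.0597] 0.84
seat [ 0.5373 -0.3121  0.058 ] 0.6
```

View pics/f.png

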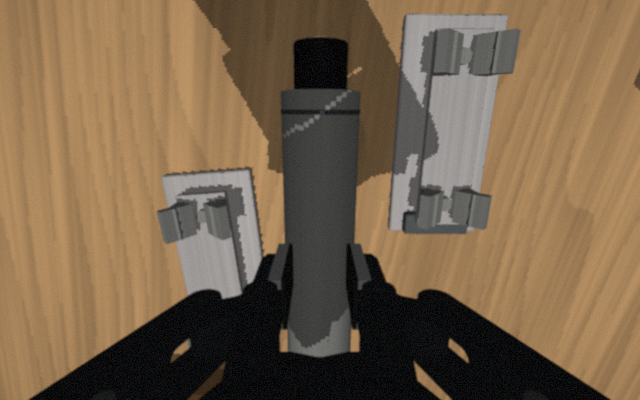

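```bash
python3 - <<'E'
from m import *; import pickle
p=pickle.load(open("f.pkl","rb")); 
a=cv2.resize(p["color"][10:90,395:525,::-1],None,fx=6,fy=3.4 if 0 else 6,interpolation=cv2.INTER_CUBIC)
b=cv2.resize(p["color"][175:240,385:515,::-1],None,fx=6,fy=6,interpolation=cv2.INTER_CUBIC)
cv2.imwrite("pics/g.png",cv2.resize(np.vstack([a,b]),(540,600)))
# predicted points
d=np.array([-np.sin(np.radians(8.2)),np.cos(np.radians(8.2))]); l=np.array([-d[1],d[0]])
for c in((.538,-.306),):
  for u,v,z in((.095,.042,.01),(.095,-.042,.01),(-.095,.042,.01),(-.095,-.042,.01),(.06,0,.03),(-.06,0,.03)):
    w=np.array(c)+u*d+v*l; print(u,v,proj(p,[*w,z]).round(1))
for uv in((405,15),(507,17),(391,229)): print(onz(p,uv,.01).round(4))
E
```

```text
0.095 0.042 [407.    9.2]
0.095 -0.042 [511.4   9.6]
-0.095 0.042 [390.2 229.1]
-0.095 -0.042 [475.9 229.5]
0.06 0 [464.  53.]
-0.06 0 [445.2 200.9]
[ 0.4822 -0.2222  0.01  ]
[ 0.5642 -0.2116  0.01  ]
[ 0.5107 -0.4059  0.01  ]
```

View pics/g.png

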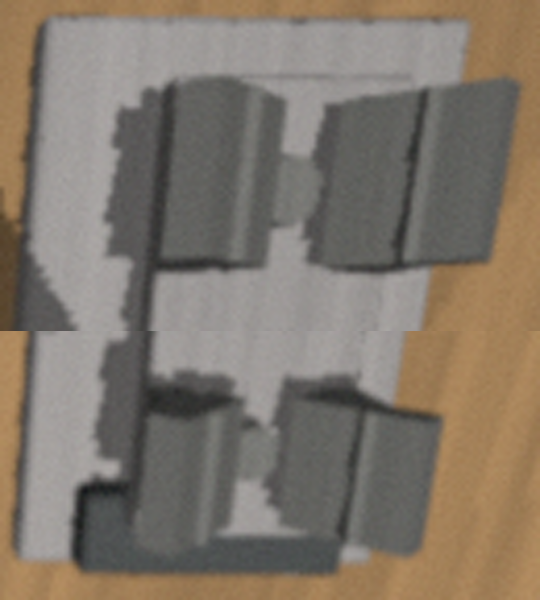

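```bash
python3 - <<'E'
from m import *; import pickle
p=pickle.load(open("f.pkl","rb"))
C=np.array([onz(p,u,.01)[:2] for u in((406.6,14.8),(507.9,14.8),(388.6,230.3),(472.9,230.3))])
print(C.round(4)); print("ctr",C.mean(0).round(4))
for i,j in((2,0),(3,1),(0,1),(2,3)):
  e=C[j]-C[i]; print(np.linalg.norm(e).round(4),np.degrees(np.arctan2(-e[0],e[1])).round(2),np.degrees(np.arctan2(e[1],e[0])).round(2))
D=[]
for k in range(4):
  for n in("wrist","side"):
    q=vision.grab_frame(n)
    for nm in("dock","seat"):
      for r in spotter.place_of(q,nm):
        if np.hypot(r["point"][0]-.538,r["point"][1]+.306)<.02: D.append((n,nm,r["point"]))
for n in("wrist","side"):
  for nm in("dock","seat"):
    v=[d[2] for d in D if d[:2]==(n,nm)]
    if v: print(n,nm,len(v),np.mean(v,0).round(4))
E
python3 plan.py .5385 -.307 .08 8 0 4
```

```text
[[ 0.4835 -0.2219]
 [ 0.5645 -0.2099]
 [ 0.5087 -0.4075]
 [ 0.5904 -0.3953]]
ctr [ 0.5368 -0.3087]
0.1873 7.73 97.73
0.1872 7.98 97.98
0.0819 -81.59 8.41
0.0827 -81.47 8.53
wrist dock 4 [ 5.365e-01 -3.089e-01 -1.000e-04]
wrist seat 4 [ 0.537  -0.3096  0.0599]
side dock 3 [ 5.369e-01 -3.058e-01 -3.000e-04]
side seat 5 [ 0.5416 -0.309   0.0547]
t 17.875 pos [ 0.4367 -0.3725  0.1229] ang 8.66 F [ 0.8  0.2 -3.7] w 0.026
[[0.0276,-0.0124,0.0107,0.0,-0.0,0.003,0.0],[0.0276,-0.0125,0.0107,0.0,-0.0,0.003,0.0],[0.0276,-0.0125,0.0107,0.0,-0.0,0.003,0.0],[0.0275,-0.0126,0.0107,0.0,-0.0,0.003,0.0]]
```

```bash
python3 -m handwheel '[[[0.027,-0.0125,0.009,0,0,0.003,0],[0.027,-0.0125,0.009,0,0,0.003,0],[0.027,-0.012,0.009,0,0,0.002,0],[0.026,-0.012,0.009,0,0,0.001,0],[0,0,0,0,0,0,0]]]';python3 plan.py .5372 -.308 .05 8.1 0 2
python3 - <<'E'
from m import *; import pickle
p=pickle.load(open("f.pkl","rb")); s=np.array([.4367,-.3725,.1229]); a=np.radians(8.66)
R=np.array([[np.cos(a),np.sin(a)],[np.sin(a),-np.cos(a)]])
for v,l,r in((92,281.5,361),(150,284,358),(220,287,355),(64,294,348)):
  print([(R.T@(onz(p,(u,v),s[2]+.0253)[:2]-s[:2])).round(4).tolist() for u in(l,r)])
E
```

```text
t: 18.5
eef_pos: [0.5383, -0.3073, 0.0861]
ee_rot: [[0.99, 0.14, 0.002], [0.14, -0.99, -0.002], [0.002, 0.003, -1.0]]
ft_force: [0.1, -0.1, -2.7]
grip_width: 0.026
t 18.5 pos [ 0.5383 -0.3073  0.0861] ang 8.05 F [ 0.1 -0.1 -2.7] w 0.026
[[-0.0006,0.0002,0.018,0.001,-0.001,-0.0,0.0],[-0.0006,0.0003,0.018,0.001,-0.001,-0.0,0.0]]
[[-0.019, -0.0771], [0.0167, -0.077]]
[[-0.0188, -0.0512], [0.0162, -0.0511]]
[[-0.0185, -0.0159], [0.0159, -0.0158]]
[[-0.0131, -0.0887], [0.0106, -0.0887]]
```

```bash
python3 -m handwheel '[[[0,0.0003,0.018,0.001,-0.001,0,0],[0,0.0003,0.018,0,-0.001,0,0],[0,0,0.009,0,0,0,0],[0,0,0,0,0,0,0]]]';python3 plan.py .5382 -.308 .0345 8.1 0 1
```

```text
t: 19.0
eef_pos: [0.5365, -0.3092, 0.0374]
ee_rot: [[0.99, 0.138, -0.001], [0.138, -0.99, -0.001], [-0.001, 0.001, -1.0]]
ft_force: [-0.5, 0.4, -3.5]
grip_width: 0.0261
t 19.0 pos [ 0.5365 -0.3092  0.0374] ang 7.95 F [-0.5  0.4 -3.5] w 0.0261
[[0.0018,-0.0009,0.0029,0.001,0.001,-0.003,0.0]]
```

```bash
python3 - <<'E'
from m import *
p=vision.grab_frame("wrist"); F=[]
for i in range(6): vision.grab_frame("wrist"); s=get_state(); F.append(s["ft_force"]); 
print(np.mean(F,0).round(2),np.std(F,0).round(2),np.round(s["eef_pos"],4),np.round(s["ee_rot"],4)[:,2])
q=vision.grab_frame("side")
a=cv2.resize(p["color"][:,200:440,::-1],(330,550)); b=cv2.resize(q["color"][190:300,335:435,::-1],(460,550),interpolation=cv2.INTER_CUBIC)
cv2.imwrite("pics/k.png",np.hstack([a,b]))
E
```

```text
[-0.05  0.26 -3.13] [0.38 0.42 0.26] [ 0.5374 -0.3091  0.0389] [ 8.0e-04 -2.2e-03 -1.0e+00]
```

View pics/k.png

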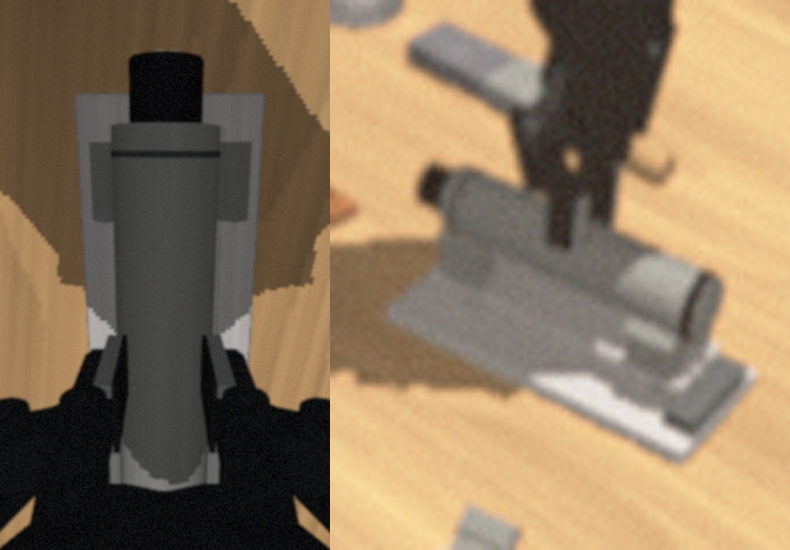

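```bash
python3 - <<'E'
from m import *
p=vision.grab_frame("wrist"); s=get_state(); e=np.array(s["eef_pos"]); R=np.array(s["ee_rot"])
g=cv2.cvtColor(p["color"],cv2.COLOR_RGB2GRAY)
r=g[115:150].mean(0); print(e.round(4)); print([(i,int(r[i])) for i in range(250,395)if i<293 or i>350])
for uv,z in(((320,90),e[2]+.0433),((320,103),.058)): print((R.T@(onz(p,uv,z)-e)).round(4))
E
```

```text
[ 0.5373 -0.3091  0.0388]
[(250, 79), (251, 79), (252, 79), (253, 78), (254, 78), (255, 78), (256, 80), (257, 85), (258, 90), (259, 93), (260, 93), (261, 94), (262, 95), (263, 94), (264, 87), (265, 75), (266, 66), (267, 64), (268, 63), (269, 64), (270, 63), (271, 63), (272, 63), (273, 64), (274, 64), (275, 63), (276, 63), (277, 62), (278, 62), (279, 62), (280, 61), (281, 57), (282, 54), (283, 54), (284, 55), (285, 56), (286, 58), (287, 59), (288, 60), (289, 62), (290, 62), (291, 63), (292, 64), (351, 61), (352, 61), (353, 60), (354, 60), (355, 59), (356, 56), (357, 55), (358, 56), (359, 58), (360, 62), (361, 62), (362, 62), (363, 63), (364, 63), (365, 64), (366, 64), (367, 64), (368, 64), (369, 63), (370, 62), (371, 63), (372, 62), (373, 63), (374, 63), (375, 63), (376, 63), (377, 64), (378, 68), (379, 78), (380, 90), (381, 95), (382, 95), (383, 96), (384, 95), (385, 91), (386, 84), (387, 77), (388, 74), (389, 75), (390, 75), (391, 75), (392, 74), (393, 73), (394, 73)]
[-0.0008 -0.0789 -0.0435]
[-0.0007 -0.0743 -0.0194]
```

```bash
python3 -m handwheel '[[[0.001,0,0,0,0.001,-0.001,0],[0,-0.0005,0.002,0,0,0,0],[0,0,0.002,0,0,0,0]]]'; cat > st.py <<'E'
from m import *
F=[];E=[]
for i in range(5): vision.grab_frame("wrist"); s=get_state(); F.append(s["ft_force"]); E.append(s["eef_pos"])
R=np.array(s["ee_rot"]); F=np.mean(F,0); print("t",s["t"],"F",F.round(2),"tool",(R.T@F).round(2),"M tool",(R.T@np.array(s["moment"])).round(2),"pos",np.mean(E,0).round(4),"ang",np.degrees(np.arctan2(R[1,0],R[0,0])).round(2),"z",R[:,2].round(4),"off",(R.T@(np.mean(E,0)-[.5383,-.3085,.0347])).round(4))
E
python3 st.py
```

```text
t: 19.82
eef_pos: [0.5385, -0.3084, 0.0349]
ee_rot: [[0.99, 0.14, 0.002], [0.14, -0.99, -0.002], [0.002, 0.003, -1.0]]
ft_force: [-1.1, 0.8, -1.1]
grip_width: 0.026
t 20.075 F [-0.24  0.3  -3.08] tool [-0.2  -0.34  3.08] M tool [-0.03  0.04  0.06] pos [ 0.5385 -0.3084  0.0349] ang 8.05 z [ 0.0021 -0.0023 -1.    ] off [ 0.0002 -0.     -0.0002]
```

```bash
python3 -m handwheel '[[[0,0,0.0015,0.001,-0.001,0,0],[0,0,0.0015,0,0,0,0]]]'; python3 st.py;  python3 -m handwheel '[[[0,0,0.0015,0.001,-0.001,0,0],[0,0,0.0015,0,0,0,0]]]'; python3 st.py
```

```text
t: 20.32
eef_pos: [0.5389, -0.3087, 0.0328]
ee_rot: [[0.99, 0.14, 0.002], [0.14, -0.99, -0.002], [0.002, 0.002, -1.0]]
ft_force: [-0.8, 2.1, 4.1]
grip_width: 0.0258
t 20.575 F [-0.78  1.47  3.9 ] tool [-0.56 -1.55 -3.91] M tool [ 0.29 -0.11 -0.12] pos [ 0.5389 -0.3086  0.0327] ang 8.06 z [ 0.002  -0.0021 -1.    ] off [0.0005 0.0002 0.002 ]
t: 20.82
eef_pos: [0.5389, -0.3086, 0.0301]
ee_rot: [[0.99, 0.14, 0.001], [0.14, -0.99, -0.001], [0.001, 0.001, -1.0]]
ft_force: [-1.9, 1.7, 7.1]
grip_width: 0.0259
t 21.075 F [-1.47  1.46  6.3 ] tool [-1.24 -1.65 -6.3 ] M tool [ 0.36 -0.27 -0.1 ] pos [ 0.5389 -0.3086  0.03  ] ang 8.07 z [ 0.001  -0.0013 -1.    ] off [0.0006 0.0002 0.0047]
```

```bash
python3 -m handwheel '[[[-0.0007,-0.0004,0.001,0.0005,-0.0005,0,0],[0,0,0.001,0,0,0,0]]]'; python3 st.py;  python3 -m handwheel '[[[0,0,0.001,0,0,0,0],[0,0,0.0008,0,0,0,0]]]'; python3 st.py
```

```text
t: 21.32
eef_pos: [0.5389, -0.3087, 0.029]
ee_rot: [[0.99, 0.14, 0.002], [0.14, -0.99, -0.002], [0.002, 0.002, -1.0]]
ft_force: [-3.1, 2.5, 8.0]
grip_width: 0.0258
t 21.575 F [-1.42  2.1   7.36] tool [-1.1  -2.26 -7.37] M tool [ 0.33 -0.23 -0.09] pos [ 0.5389 -0.3087  0.0289] ang 8.06 z [ 0.0023 -0.002  -1.    ] off [0.0006 0.0002 0.0058]
t: 21.82
eef_pos: [0.5389, -0.3087, 0.028]
ee_rot: [[0.99, 0.14, 0.003], [0.14, -0.99, -0.002], [0.002, 0.003, -1.0]]
ft_force: [-2.2, 2.2, 9.4]
grip_width: 0.0261
t 22.075 F [-2.2   2.45  8.21] tool [-1.81 -2.72 -8.22] M tool [ 0.4  -0.37 -0.15] pos [ 0.5389 -0.3087  0.028 ] ang 8.06 z [ 0.0026 -0.0022 -1.    ] off [0.0006 0.0002 0.0067]
```

```bash
python3 -m handwheel '[[[-0.0015,-0.001,0.0005,0,0,0,0],[-0.0005,-0.0005,0.0005,0,0,0,0]]]'; python3 st.py
```

```text
t: 22.32
eef_pos: [0.539, -0.3088, 0.0286]
ee_rot: [[0.99, 0.14, 0.008], [0.14, -0.99, -0.006], [0.007, 0.007, -1.0]]
ft_force: [-1.4, 0.7, 7.3]
grip_width: 0.0255
t 22.575 F [0.85 0.75 8.64] tool [ 1.01 -0.56 -8.64] M tool [ 0.12  0.12 -0.1 ] pos [ 0.539  -0.3088  0.0286] ang 8.04 z [ 0.0081 -0.0056 -1.    ] off [0.0006 0.0003 0.0061]
```

```bash
python3 plan.py .5388 -.3088 .0265 8.06 0 1; python3 -m handwheel '[[[0.0003,0,0.001,0.002,-0.003,0,0],[0,0,0.001,0.001,-0.002,0,0]]]'; python3 st.py
```

```text
t 22.575 pos [ 0.539  -0.3088  0.0286] ang 8.04 F [0.4 0.1 8.8] w 0.0258
[[-0.0002,-0.0,0.0021,0.007,-0.007,-0.0,0.0]]
t: 22.82
eef_pos: [0.5389, -0.3087, 0.0275]
ee_rot: [[0.99, 0.14, 0.002], [0.14, -0.99, -0.003], [0.002, 0.004, -1.0]]
ft_force: [-2.8, 2.1, 10.0]
grip_width: 0.0261
t 23.075 F [-3.56  2.55  8.52] tool [-3.15 -2.99 -8.54] M tool [ 0.44 -0.38 -0.13] pos [ 0.5389 -0.3087  0.0274] ang 8.05 z [ 0.0021 -0.0033 -1.    ] off [0.0006 0.0003 0.0073]
```

```bash
python3 -m handwheel '[[[-0.0012,-0.001,0.001,0,0,0,0]]]'; python3 st.py
```

```text
t: 23.2
eef_pos: [0.5388, -0.3088, 0.0273]
ee_rot: [[0.99, 0.14, 0.005], [0.14, -0.99, -0.005], [0.004, 0.006, -1.0]]
ft_force: [5.1, -0.1, 9.5]
grip_width: 0.0259
t 23.45 F [ 1.87 -0.02  8.98] tool [ 1.89  0.34 -8.97] M tool [-0.08  0.32 -0.12] pos [ 0.5389 -0.3088  0.0274] ang 8.04 z [ 0.0053 -0.0055 -1.    ] off [0.0005 0.0003 0.0073]
```

```bash
python3 -m handwheel '[[[0.0004,0.0001,0.0015,0,0,0,0]]]'; python3 st.py
```

```text
t: 23.58
eef_pos: [0.5391, -0.3088, 0.0265]
ee_rot: [[0.99, 0.14, 0.005], [0.14, -0.99, -0.005], [0.004, 0.006, -1.0]]
ft_force: [-7.7, 2.9, 10.6]
grip_width: 0.0257
t 23.825 F [-4.34  2.31 10.15] tool [ -3.94  -2.84 -10.19] M tool [ 0.44 -0.64 -0.17] pos [ 0.539  -0.3088  0.0264] ang 8.05 z [ 0.0048 -0.0054 -1.    ] off [0.0006 0.0003 0.0083]
```

```bash
python3 -m handwheel '[[[-0.0007,-0.0008,0.0007,0,0,0,0]]]'; python3 st.py
```

```text
t: 23.95
eef_pos: [0.539, -0.3088, 0.0265]
ee_rot: [[0.99, 0.14, 0.007], [0.14, -0.99, -0.007], [0.006, 0.008, -1.0]]
ft_force: [1.3, -1.2, 9.4]
grip_width: 0.0258
t 24.2 F [-0.36  0.02  9.49] tool [-0.3   0.   -9.49] M tool [-0.02 -0.05 -0.15] pos [ 0.539  -0.3088  0.0266] ang 8.05 z [ 0.0069 -0.007  -1.    ] off [0.0006 0.0003 0.0081]
```

```bash
python3 -m handwheel '[[[-0.0006,-0.0007,0.0013,0,0,0,0]]]'; python3 st.py
```

```text
t: 24.32
eef_pos: [0.5391, -0.3089, 0.0262]
ee_rot: [[0.99, 0.14, 0.009], [0.14, -0.99, -0.009], [0.008, 0.01, -1.0]]
ft_force: [-0.7, -0.0, 10.5]
grip_width: 0.0252
t 24.575 F [-0.08  0.27 10.26] tool [  0.04  -0.18 -10.26] M tool [ 0.03 -0.16 -0.1 ] pos [ 0.5391 -0.3089  0.0262] ang 8.04 z [ 0.0088 -0.0085 -0.9999] off [0.0006 0.0004 0.0085]
```

```bash
python3 - <<'E'
from m import *
p=vision.grab_frame("wrist"); q=vision.grab_frame("side")
a=cv2.resize(p["color"][:,200:440,::-1],(330,550)); b=cv2.resize(q["color"][190:300,335:435,::-1],(460,550),interpolation=cv2.INTER_CUBIC)
cv2.imwrite("pics/z.png",np.hstack([a,b]))
for n in("seat","barrel","plain_cheese","tagged_cheese","tin","brush"): print(n,[np.round(r["point"],3).tolist() for r in spotter.place_of(q,n)[:2]])
E
```

```text
seat [[0.347, -0.465, 0.059], [0.543, -0.309, 0.054]]
barrel [[0.538, -0.309, 0.052], [0.359, -0.08, 0.016]]
plain_cheese []
tagged_cheese [[0.493, 0.311, 0.018]]
tin [[0.71, 0.031, -0.002]]
brush [[0.707, -0.152, 0.0]]
```

View pics/z.png

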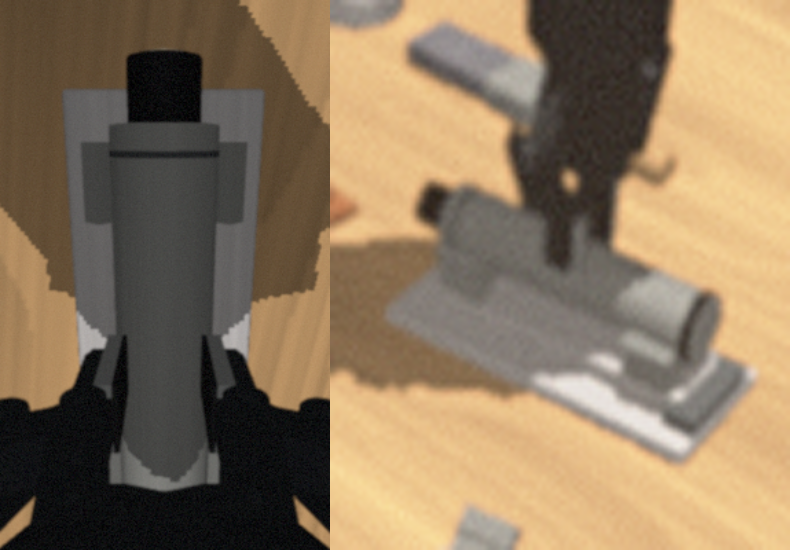

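Both saddle wings now show equally beside the barrel (82–110 on the left, 219–247 on the right). The barrel lies level and pressed down, with its axis at about z = 0.052 (60 − 8 mm). Handing in.

```bash
python3 st.py; python3 -c "
from bench import bot; print(bot.finish_job())"
```

```text
t 25.225 F [-0.08 -0.11 10.12] tool [ -0.02   0.19 -10.12] M tool [-0.02 -0.14 -0.11] pos [ 0.5391 -0.3089  0.0262] ang 8.04 z [ 0.0088 -0.0085 -0.9999] off [0.0006 0.0004 0.0085]
the job is handed in; nothing more can be done
None
```

I read the tagged wheel with the barrel and pressed the barrel into the left-hand dock. The job was handed in at about 25 s, still gripped and pressed down.

- **Grasp:** I lifted the 160 mm barrel off its rest at the second try. On the first closing the fingers sat too high, so I reopened and went lower. The reported opening while gripping was about 26 mm, not the expected 36 mm. I couldn't explain that, but the barrel lifted, stayed level and did not slip.
- **Reading the tag:** I held the nose level and square to the tag, with its face about 8 cm away, for 2.4 s with less than 1 mm of drift. The tag and wheel positions came from averaged camera readings, so the aim is good to about 1–2 mm and 1°.
- **Docking:** My last check showed a push of 10.1 N down, with side and axial forces of 0.2 N or less. The two saddles also showed equally on both sides of the barrel.
- **Depth of press:** The cradle has sunk about 7.5–8.5 mm. The force, the tool height and the camera reading of the barrel's axis (z about 0.052) agree to roughly that range.
- **Bystanders:** The tagged wheel, brush and tin read within about 4 mm of their starting places. In the final side picture the network did not find the plain wheel, so I did not confirm its position at the end. The arm never went near it.

The hand ended tilted about 0.7°, left over from easing out the side force.

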